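# Lay one place for dessert

### The job

Lay a place for one at the white plate, everything as seen from where the robot stands. Set the ramekin upright in the middle of the plate; lay the green-handled spoon to the right of the plate, about 2 cm clear of its rim and level with its middle, pointing straight away from you with the handle towards you; stand the small waisted tea glass directly in line beyond the spoon, about 3 cm past its tip; and stand the spice jar straight behind the plate, about 5 cm clear of its rim. Leave the teaspoons where they are.

Things in the scene. Friction and masses are not known exactly. Their poses are not given: they have to be found in the camera images.
- plate: White round dessert plate, 180 mm across, rim 18 mm high, fixed to the table; its flat inner floor lies 5 mm above the table. Origin: centre of the underside, at table height. Axes parallel to the world's (x ahead of the robot, y to its left, z up).
- ramekin: Small straight-sided white ramekin (dessert dish): outside 62 mm across, 65 mm over the bead at the rim, 50 mm high, foot 57 mm across, hollow, walls 4 mm, loose, 0.15 kg, standing upright. Origin: centre of the underside, z up.
- spoon: Table spoon with a green handle, 201 mm long, 40 mm wide at the bowl end, up to 18 mm high, loose, 45 g, lying flat. Origin: the centre of its outline, at its underside. Its x axis runs along the spoon towards the bowl end, z up.
- spoon_tip (a point): The bowl-end tip of the spoon, 100 mm from the spoon's origin along its x axis.
- glass: Clear waisted tea glass without a handle, 64 mm across the rim, 88 mm high, loose, 0.07 kg, standing upright. Origin: centre of the underside, z up.
- spice_jar: Spice jar with a black cap, round, 41 mm across, 105 mm high, loose, 0.11 kg, standing upright. Origin: centre of the underside, z up.
- teaspoon: All-metal teaspoon (the nearer of two on the table; the other, further back, is fixed), 136 mm long, 28 mm wide, 13 mm high: a bystander, not to be moved. Origin: centre of the outline, at its underside.
Things that resemble listed ones, but are neither listed nor needed, are in the scene too. Leave any brown look-alike of the ramekin alone.

How it is judged (in metres and radians):
At the end, for the whole second after the job is handed in: At rest: ramekin upright on plate, within 15 mm of centre; spoon right of plate, 2-37 mm clear, level within 25 mm, straight within 0.13 rad, handle to robot; glass upright 10-50 mm past spoon tip, within 18 mm of its line; jar upright behind plate, within 15 mm sideways, 33-67 mm clear of rim (horizontal distance between ramekin and plate below 0.015 m and angle between each of ramekin, glass, spice_jar's own z axis and vertical below 0.1 rad and z of ramekin in the frame of plate between 0.001 and 0.012 m and y of spoon in the frame of plate between -0.147 and -0.112 m and x of spoon in the frame of plate between -0.025 and 0.025 m and angle between the x axis of spoon and the x axis of plate, either way round below 0.13 rad and x of spoon_tip in the frame of plate above 0.06 m and height (world z) of each of spoon, glass, spice_jar below 0.01 m and x of glass in the frame of spoon between 0.143 and 0.183 m and y of glass in the frame of spoon between -0.018 and 0.018 m and y of spice_jar in the frame of plate between -0.015 and 0.015 m and x of spice_jar in the frame of plate between 0.143 and 0.178 m and linear speed of each of ramekin, spoon, glass, spice_jar below 0.02 m/s); the robot touches nothing.
It fails at once if the teaspoon is moved by more than 2 cm (distance of teaspoon from where it was at the start of the episode above 0.02 m).
It also fails if it takes over 128 s, if anything falls off the work surface, if the arm or the gripper's body presses on something with over 40 N, if the wrist force passes 120 N, or if a joint passes its speed limit or range.

### The arm

A 6-joint arm with a two-finger parallel gripper is mounted at the origin on a cart in front of the work surface, level with it; the furniture and walls round the work are solid. World frame = base frame: x ahead of the robot, y to its left, z up, the work surface at z = 0. Lengths are in mm, angles in rad, forces in N, time in s.
With the tool pointing down it reaches from about 400 to 825 mm from the base axis. Payload 7 kg.
Tool frame: the origin (TCP) lies at the very end of the fingers, on their centre line; the grasp point (between the pads) lies 19 mm behind it; z points along the fingers, y is the line along which they close (so a half turn about z gives the same grasp; the last joint's range is limited). The gripper opens to 88 mm and grips with 3 to 60 N. Pads are 19 mm wide; open, the fingers measure 130 mm over their backs; the gripper's body (78 mm by 193 mm) begins 47 mm behind the grasp point.
Start: joints at [-0.855, 0.359, 0.012, 0, -1.224, -0.288], TCP at [280.009, -614.158, 226.561] pointing down, gripper open.
Joint ranges: [-3.07, 3.07], [-1.43, 2.12], [-1.02, 1.25], [-3.03, 1.67], [-3.05, -0], [-3.03, 3.03]. Speed limits (rad/s): [2.39, 2.39, 3.01, 3.14, 3.14, 3.14].

### API

Orientations are given as a unit quaternion [x, y, z, w].
In Python, from plant import bot gives the robot as it stands. Calls block until the motion is done:
- bot.move_ptp(position, orientation): joint-space move of the TCP to a pose.
- bot.line_to(position, velocity=150, ori=None): straight line of the TCP; ori=None keeps the orientation; velocity is the mean speed in mm/s.
- bot.move_joints(angles): joint-space move.
- bot.move_gripper(opening, force=None): finger opening in mm; force is the grip in N (None keeps the last); returns when the fingers have stopped.
- bot.pause(seconds).
- bot.solve_ik(position, orientation): joint angles nearest the present ones, or None.
- bot.read_state(): the state.
- bot.camera(name): name is "side" or "top"; returns the picture (384x512x3 uint8, red, green, blue); there is no depth.
- bot.get_calibration(name): a dict with "fx", "fy", "cx", "cy" (pixels), "distortion" ([k1, k2, p1, p2, k3] as OpenCV has them; the pictures are not rectified), "view" (4x4, takes a point from world to camera coordinates). Camera axes: x right, y up, looking along -z (the intrinsics and any distortion apply to the point x, -y, -z); pixel columns grow to the right and rows downward; lengths in mm; the calibration is good to about 2 mm. A picture is of the moment at which its call begins. get_calibration takes no time and is no camera call.
A pose or a line that the arm cannot do raises bot.Unreachable and nothing moves.
- bot.close_job(): hands the job in; it is judged then, once.
The state is a dict: "t": time; "joint_pos": joint angles; "qvel": joint speeds; "tau": joint torques, N m; "tcp_pos": TCP position; "eef_rot": TCP orientation; "contact_force": force on the tool from outside, world axes, zero at the start; "moment": the same for the moment, N m; "width": finger opening in mm; "finger_force": force on a finger pad.
Only numpy, scipy, OpenCV 4.12 (cv2) and the standard library are available. Lean on these libraries where they do the work, as an engineer would, in place of code of your own. Each camera call takes 0.05 s, during which the arm holds its last target. There are 200 camera calls.

## Working session

There is one attempt and no reset: what is moved stays moved. The work goes in short steps, each a Python script; the robot and the scene stay as the last script left them, time stands still between calls to the robot, and variables do not carry over. Pictures are saved under pics/ and viewed, at most 14 in all, crops included, and the job is handed in when it is done.

```bash
mkdir -p pics; ls; python3 - <<'E'
from plant import bot
import cv2
for n in("top","side"):
    im=bot.camera(n); cv2.imwrite(f"pics/{n}0.png",im[:,:,::-1])
    c=bot.get_calibration(n); print(n,{k:(v if k!='view' else None) for k,v in c.items()}); print(c['view'])
s=bot.read_state();print(s['t'],s['eef_rot'],s['width'])
E
```

```text
pics
top {'fx': 480.3325741841875, 'fy': 480.3325741841875, 'cx': 252.99317552007997, 'cy': 186.8352672946361, 'distortion': array([0.06303964, 0.        , 0.        , 0.        , 0.        ]), 'view': None}
[[ 1.68581777e-02 -9.99856948e-01  1.37282957e-03 -7.04815981e+01]
 [ 9.92058217e-01  1.68978195e-02  1.24639309e-01 -5.41912800e+02]
 [-1.24644677e-01 -7.39264764e-04  9.92201168e-01 -1.36606339e+03]
 [ 0.00000000e+00  0.00000000e+00  0.00000000e+00  1.00000000e+00]]
side {'fx': 355.10452487297556, 'fy': 355.10452487297556, 'cx': 250.54129290521414, 'cy': 188.7015691430666, 'distortion': array([-0.09919096,  0.        ,  0.        ,  0.        ,  0.        ]), 'view': None}
[[-1.26266192e-01  9.91964149e-01  7.99852939e-03  1.46002901e+02]
 [-8.06873306e-01 -1.07389984e-01  5.80881105e-01  4.10291066e+02]
 [ 5.77072193e-01  6.68918451e-02  8.13949117e-01 -1.35754116e+03]
 [ 0.00000000e+00  0.00000000e+00  0.00000000e+00  1.00000000e+00]]
0.1 [-2.12231414e-01  9.77219161e-01  6.99724278e-04 -2.22440348e-04] 87.6285097336633
```

View pics/top0.png

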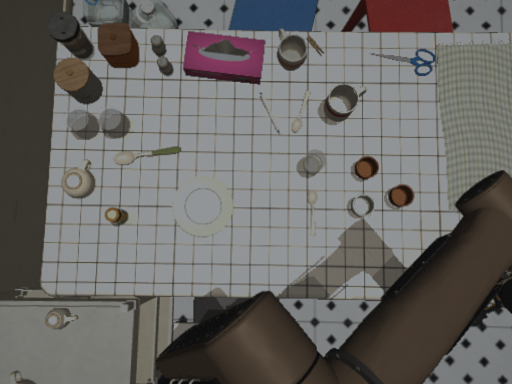

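View pics/side0.png

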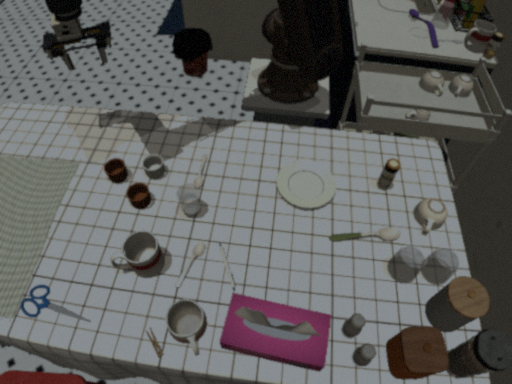

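```bash
cat > h.py <<'E'
from plant import bot
import numpy as np, cv2
C={n:bot.get_calibration(n) for n in("top","side")}
def K(c): return np.array([[c['fx'],0,c['cx']],[0,c['fy'],c['cy']],[0,0,1]])
def ray(n,p):
    c=C[n]; u=cv2.undistortPoints(np.array([[p]],float),K(c),c['distortion'])[0,0]
    R=c['view'][:3,:3]; return -R.T@c['view'][:3,3], R.T@np.array([u[0],-u[1],-1])
def onz(n,p,z):
    o,d=ray(n,p); return o+d*(z-o[2])/d[2]
def proj(n,P):
    c=C[n]; q=c['view'][:3,:3]@np.array(P,float)+c['view'][:3,3]
    return cv2.projectPoints(np.array([[q[0],-q[1],-q[2]]]),np.zeros(3),np.zeros(3),K(c),c['distortion'])[0].ravel()
def crop(n,x0,y0,w,h,k,im=None):
    im=bot.camera(n) if im is None else im
    return cv2.resize(im[y0:y0+h,x0:x0+w,::-1],(w*k,h*k),interpolation=cv2.INTER_CUBIC)
E
python3 - <<'E'
from h import *
t=cv2.imread('pics/top0.png')[:,:,::-1];s=cv2.imread('pics/side0.png')[:,:,::-1]
def c(im,x,y,w=66,h=75): return cv2.resize(im[y-h//2:y-h//2+h,x-w//2:x-w//2+w,::-1],(264,300),interpolation=cv2.INTER_CUBIC)
a=np.hstack([c(s,390,172),c(s,425,250),c(s,190,195)]);b=np.hstack([c(s,362,335,),c(s,475,345),c(s,140,175)])
cv2.imwrite('pics/cand.png',np.vstack([a,b]))
for nm,p,z in [('plate',(203,207),10),('ram',(361,206),50),('glass',(312,164),44),('jar',(114,215),105),('gl1',(79,122),50),('sp a',(115,158),8),('sp b',(181,149),8),('ts',(312,210),5)]: print(nm,onz('top',p,z).round())
E
```

```text
plate [484.  85.  10.]
ram [ 491. -371.   50.]
glass [ 612. -232.   44.]
jar [450. 317. 105.]
gl1 [722. 447.  50.]
sp a [626. 351.   8.]
sp b [657. 156.   8.]
ts [ 481. -237.    5.]
```

View pics/cand.png

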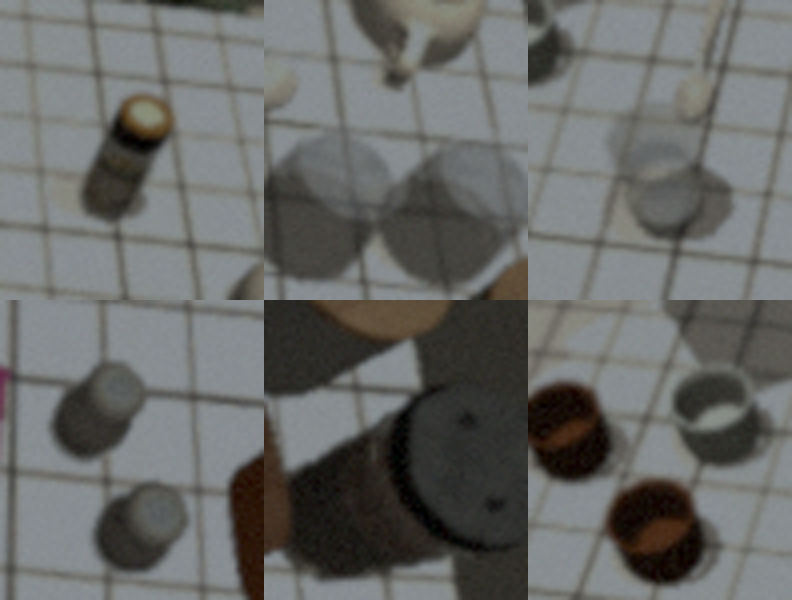

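Ambiguities: 
- **Ramekin:** white at side (152,166), brown at (116,170) and (139,195). I take the white one.
- **Glass:** side (190,195) is waisted. The ones at (410,260) and (443,262) are straight tumblers. I take (190,195).
- **Jar:** side (390,170) is slim with a black cap. The grey shakers at (357,323) and (367,353) are too small, and the canister at (490,348) is too big.

The crop confirms all three choices. Next are the finer measurements.

```bash
python3 - <<'E'
from h import *
t=cv2.imread('pics/top0.png')[:,:,::-1]
a=crop('top',100,135,140,110,5,t); cv2.imwrite('pics/c1.png',a)
hsv=cv2.cvtColor(cv2.GaussianBlur(np.ascontiguousarray(t),(3,3),0),cv2.COLOR_RGB2HSV)
for p in [(190,185),(180,207),(203,207),(210,150),(170,152),(155,220),(125,158)]: print(p,hsv[p[1],p[0]])
b=np.hstack([crop('top',330,180,60,50,6,t),crop('top',285,140,60,50,6,t)]); cv2.imwrite('pics/c2.png',b)
E
```

```text
(190, 185) [ 96   8 150]
(180, 207) [102   8 151]
(203, 207) [102   8 151]
(210, 150) [ 90   4 143]
(170, 152) [36 92 86]
(155, 220) [ 60   4 142]
(125, 158) [ 35  19 147]
```

View pics/c1.png

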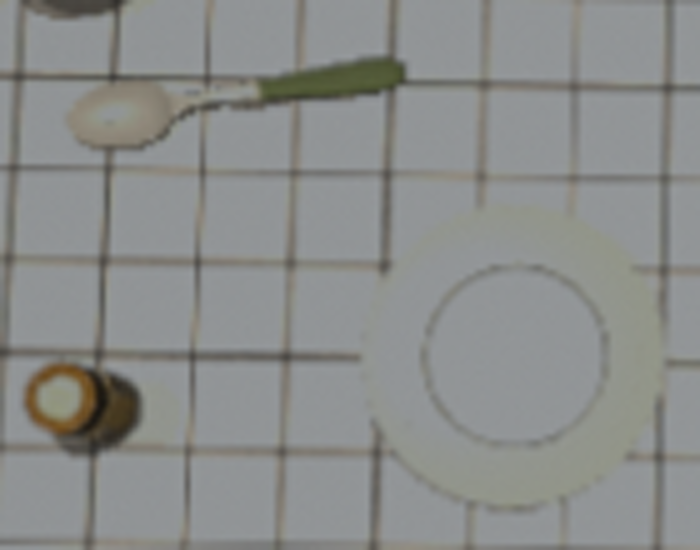

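View pics/c2.png

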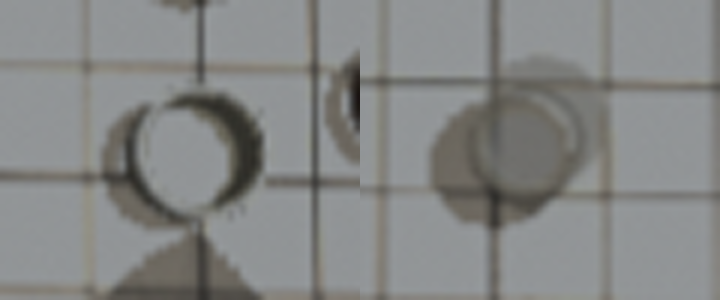

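```bash
cat >> h.py <<'E'
def q(th):
    f=(th+np.pi/2)/2; return np.array([np.cos(f),np.sin(f),0,0])
def best(p,th):
    """closing-line angle th: of the two half turns take the one with the smaller wrist travel"""
    j0=np.array(bot.read_state()['joint_pos']); o=[]
    for k in(0,np.pi):
        j=bot.solve_ik(list(p),list(q(th+k)))
        if j is not None: o.append((np.abs(np.array(j)-j0).max(),th+k))
    return q(min(o)[1])
def go(x,y,z,th,v=150,zs=230):
    Q=best((x,y,zs),th); bot.move_ptp([x,y,zs],list(Q)); bot.line_to([x,y,z],velocity=v)
def up(z=230,v=200):
    p=list(bot.read_state()['tcp_pos']); bot.line_to([p[0],p[1],z],velocity=v)
def st():
    s=bot.read_state(); print('t',round(s['t'],1),'tcp',np.round(s['tcp_pos'],1),'w',round(s['width'],1),'ff',np.round(s['finger_force'],1),'F',np.round(s['contact_force'],1))
E
python3 - <<'E'
from h import *
for nm,n,p,z in [('plate in','top',(203.2,206.2),5),('plate out','top',(202.9,206.5),18),('plate side','side',(306,185),18),('ram','top',(362.5,205.7),50),('glass rim','top',(316.8,159.2),88),('glass base','top',(311.7,164.2),3),('glass rim s','side',(189,195.5),88),('glass base s','side',(192,210),3),('jar','top',(112.4,214.8),105),('jars','side',(392.5,165.5),105),('sp tip','top',(113.2,158),8),('sp end','top',(181,149),8),('green start','top',(152,153),8)]: print(nm,onz(n,p,z).round(1))
E
```

```text
plate in [486.4  85.    5. ]
plate out [484.5  84.5  18. ]
plate side [497.   81.7  18. ]
ram [ 492.  -375.2   50. ]
glass rim [ 617.8 -239.8   88. ]
glass base [ 618.2 -235.9    3. ]
glass rim s [ 625.3 -233.2   88. ]
glass base s [ 617.9 -237.7    3. ]
jar [450.7 321.  105. ]
jars [461.1 314.4 105. ]
sp tip [625.6 355.9   8. ]
sp end [656.7 156.1   8. ]
green start [642.9 241.9   8. ]
```

```bash
python3 - <<'E'
from h import *
a=np.arctan2(199.8,-31.1); d=np.array([np.cos(a),np.sin(a)])
c=np.array([641.2,256]); g=c-22*d
for k in(0,1):
    th=a-np.pi/2+k*np.pi
    j1=bot.solve_ik([*g,200],list(q(th))); j2=bot.solve_ik([463,-47,200],list(q(th-a)))
    print(k,None if j1 is None else np.round(j1,2),None if j2 is None else np.round(j2,2))
    if j1 is not None and j2 is not None: K0=th
th=K0
bot.move_gripper(50,20)
bot.move_ptp([*g,180],list(q(th))); bot.line_to([*g,3],velocity=150); st()
bot.move_gripper(0,25); st()
up(150); st()
np.save('th.npy',[th,a])
cv2.imwrite('pics/s1.png',np.hstack([crop('side',300,170,130,130,3),crop('top',100,100,130,130,3)]))
E
```

```text
0 [ 0.63  0.39  0.    0.   -1.18  2.66] [ 0.32  0.03 -0.47  0.   -1.07  1.25]
1 [ 0.63  0.39  0.    0.   -1.18 -0.48] [ 0.32  0.03 -0.47  0.   -1.07 -1.89]
t 5.5 tcp [645.2 234.6   4. ] w 50.1 ff 0.0 F [0.8 0.  0.7]
t 6.0 tcp [644.8 234.4   3.5] w 28.0 ff 24.9 F [-0.8  0.4  3.4]
t 6.9 tcp [643.9 234.  148.4] w 27.8 ff 24.8 F [-0.6 -0.7 -1.4]
```

View pics/s1.png

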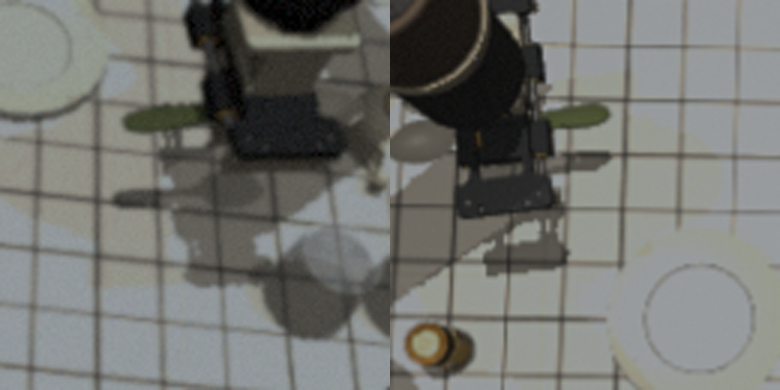

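```bash
python3 - <<'E'
from h import *
th,a=np.load('th.npy')
P=np.array([485,85.]); s=P+[0,-134]; g=s-[22,0]
bot.move_ptp([*g,150],list(q(th-a))); st()
bot.line_to([*g,25],velocity=120); bot.line_to([*g,4.5],velocity=30); st()
bot.move_gripper(37); st()
up(200); st()
bot.move_ptp([450,-250,300],list(best((450,-250,300),0)))
cv2.imwrite('pics/s2.png',np.hstack([crop('side',210,120,140,140,4)[:,:390],crop('top',180,150,100,140,4)]))
E
```

```text
t 8.3 tcp [463.6 -48.7 150. ] w 27.6 ff 24.8 F [-0.3 -0.1 -1. ]
t 10.3 tcp [463.  -49.    4.5] w 27.6 ff 24.8 F [-0.7  0.2 -0.8]
t 10.7 tcp [463.1 -49.    4.6] w 36.9 ff 0.0 F [-0.8 -0.5 -0.5]
t 11.9 tcp [462.4 -49.1 198.9] w 37.1 ff 0.0 F [-1.1  0.4 -0.8]
```

View pics/s2.png

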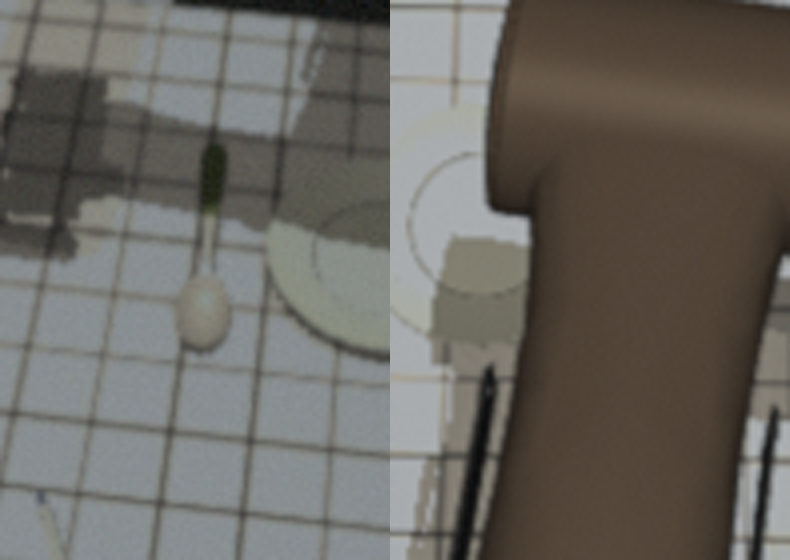

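The spoon lies with its tip at side (260.8,208) and its handle end at (263.3,155). Next I measure it, then move the glass and the ramekin.

```bash
python3 - <<'E'
from h import *
tip=onz('side',(260.75,208),6)[:2]; e=onz('side',(263.25,155),6)[:2]; print(tip,e,(tip+e)/2,np.arctan2(*(tip-e)[::-1]))
# glass
bot.move_gripper(88)
go(618,-237,30,np.pi/2); st()
bot.move_gripper(0,12); st()
up(180); st()
cv2.imwrite('pics/g1.png',np.hstack([crop('side',130,100,130,150,3),crop('top',270,90,130,150,3)]))
E
```

```text
[587.05012037 -43.03068473] [386.98730933 -57.05037577] [487.01871485 -50.04053025] 0.06996207577996964
t 16.8 tcp [ 618.7 -237.1   31. ] w 87.6 ff 0.0 F [ 0.2 -0.2  0.4]
t 17.4 tcp [ 618.2 -237.    30.2] w 61.3 ff 12.0 F [-0.   0.1  1.7]
t 18.3 tcp [ 617.3 -236.7  178.5] w 61.5 ff 12.0 F [-0.   0.5 -0.1]
```

View pics/g1.png

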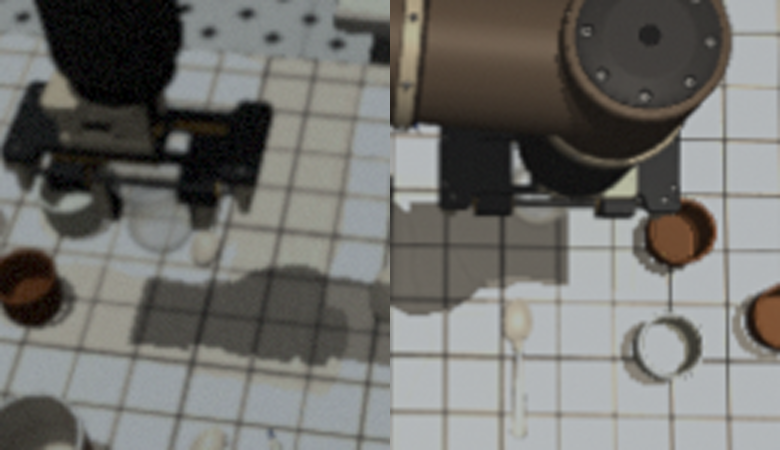

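The glass is held. I check the spoon from the top before placing the glass in line with it.

```bash
python3 - <<'E'
from h import *
bot.move_ptp([618,-200,180],bot.read_state()['eef_rot'])
cv2.imwrite('pics/s3.png',crop('top',170,145,130,100,6))
E
```

```text
(no output)
```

View pics/s3.png

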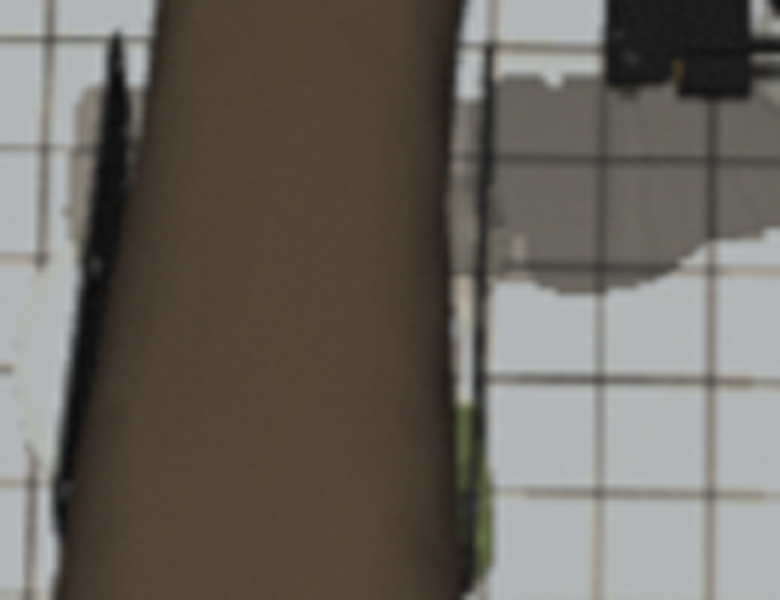

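```bash
python3 - <<'E'
from h import *
p=[400,-550,220]; bot.move_ptp(p,list(best(p,0.8)))
t=bot.camera('top'); cv2.imwrite('pics/t4.png',t[:,:,::-1])
cv2.imwrite('pics/s4.png',crop('top',170,145,110,110,5,t)); st()
E
```

```text
t 20.3 tcp [ 401.  -549.2  219.9] w 61.5 ff 12.0 F [ 1.1  0.8 -0.3]
```

View pics/s4.png

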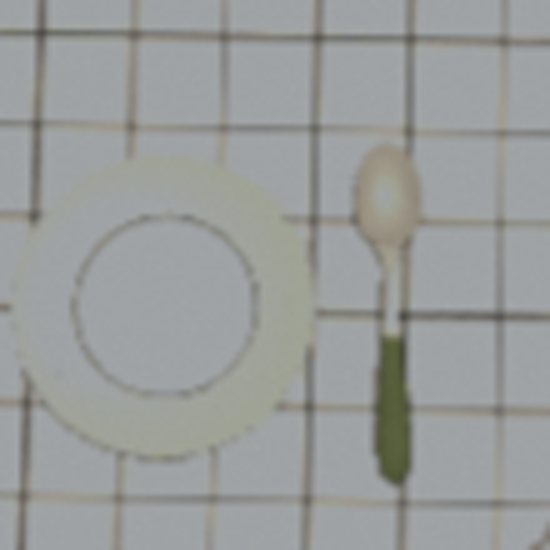

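The top view shows the spoon's tip at (247.6,173.6) and handle end at (249.2,242.2). I place the glass on that line.

```bash
python3 - <<'E'
from h import *
tip=onz('top',(247.6,173.6),6)[:2]; e=onz('top',(249.2,242.2),6)[:2]; c=(tip+e)/2; a=np.arctan2(*(tip-e)[::-1]); print(tip,e,c,a)
a=.7*a+.3*.07; g=c+163*np.array([np.cos(a),np.sin(a)]); print(g)
bot.move_gripper
Q=best((*g,200),np.pi/2); bot.move_ptp([*g,200],list(Q))
bot.line_to([*g,60],velocity=150); bot.line_to([*g,31.5],velocity=40); st()
bot.move_gripper(86); bot.pause(.2); up(200); st()
# ramekin: close along the diagonal away from the brown ones
go(492,-375,14,np.pi/4,zs=150); st()
bot.move_gripper(0,15); st()
up(150); st()
P=np.array([485.5,85]); bot.move_ptp([*P,150],list(best((*P,150),np.pi/4)))
bot.line_to([*P,50],velocity=120); bot.line_to([*P,20],velocity=30); st()
bot.move_gripper(82); up(200); st()
bot.move_gripper(88)
p=[453,319,200]; bot.move_ptp(p,list(best(p,0)))
s=bot.camera('side');cv2.imwrite('pics/r.png',np.hstack([crop('side',200,120,130,150,3,s),crop('side',330,100,130,150,3,s)]))
E
```

```text
[586.05813159 -44.50960786] [382.96837705 -52.91670075] [484.51325432 -48.7131543 ] 0.04137232642580927
[647.30986738 -40.57295925]
t 24.3 tcp [647.5 -40.6  31.6] w 61.1 ff 12.0 F [ 0.2  0.6 -0. ]
t 26.1 tcp [646.5 -40.6 198.6] w 86.0 ff 0.0 F [0.9 0.1 0.6]
t 28.6 tcp [ 492.8 -375.2   14.9] w 85.8 ff 0.0 F [-1.1 -0.6  0.2]
t 29.1 tcp [ 492.2 -375.2   14.6] w 64.1 ff 15.0 F [-1.6  0.3  5.6]
t 29.9 tcp [ 491.3 -374.7  148.5] w 64.6 ff 15.0 F [-0.7  0.1 -1.6]
t 33.7 tcp [485.7  85.1  20.2] w 64.6 ff 15.0 F [-0.5 -0.2 -1.4]
t 35.4 tcp [484.8  84.8 198.9] w 82.1 ff 0.0 F [-0.4 -0.1  0.2]
```

View pics/r.png

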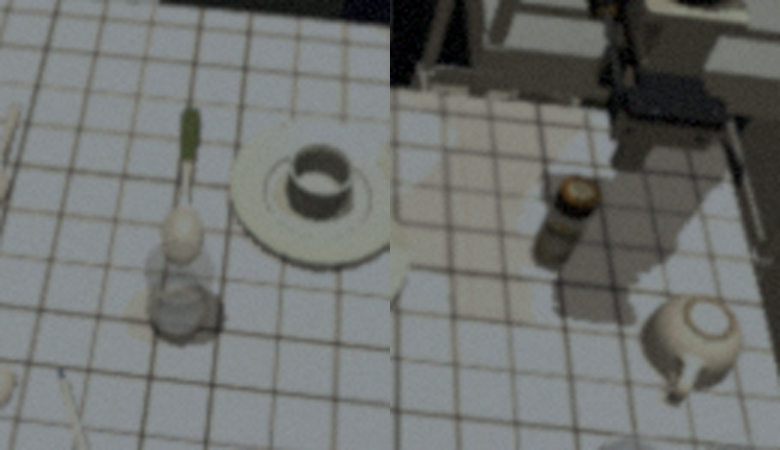

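```bash
python3 - <<'E'
from h import *
st()
p=bot.read_state()['tcp_pos']; print(proj('side',p),proj('side',[453,319,105]),proj('side',[453,319,0]),proj('top',[453,319,105]))
print(onz('side',(392.7,163.5),105),onz('side',(384.5,184),0))
o1,d1=ray('top',(112.4,214.8));o2,d2=ray('side',(392.7,163.5))
s=np.linalg.lstsq(np.c_[d1,-d2],o2-o1,rcond=None)[0]; print(o1+s[0]*d1,o2+s[1]*d2)
# black cap band and body masks in first top picture
t=cv2.imread('pics/top0.png'); v=cv2.cvtColor(t,cv2.COLOR_BGR2HSV)
m=((v[195:235,95:135,1]>60)).astype(np.uint8); ys,xs=np.nonzero(m); print(xs.min()+95,xs.max()+95,ys.min()+195,ys.max()+195)
E
```

```text
t 37.5 tcp [453.1 318.7 200. ] w 87.8 ff 0.0 F [ 0.1 -0.  -0.3]
[405.40224287 140.44206198] [393.78707042 163.4753691 ] [382.54145626 185.27484486] [113.20213657 213.95173018]
[453.54339496 315.81271516 105.        ] [447.21088213 325.62903238   0.        ]
[450.80679821 321.7545616  102.53737047] [450.18356162 317.4238904  101.2389352 ]
105 126 208 222
```

Ramekin and glass stand where they should. The jar is at (451,319), so I pick it up and set it behind the plate.

```bash
python3 - <<'E'
from h import *
go(451,319,45,0,zs=200); st()
bot.move_gripper(0,15); st(); up(200,150); st()
p=[645.5,85,200]; bot.move_ptp(p,list(best(p,0)))
p[2]=75; bot.line_to(p,velocity=120); p[2]=46.5; bot.line_to(p,velocity=30); st()
bot.move_gripper(75); bot.pause(.2); up(230); st()
p=[400,-550,250]; bot.move_ptp(p,list(best(p,.8)))
t=bot.camera('top');s=bot.camera('side')
cv2.imwrite('pics/f.png',np.hstack([crop('top',160,110,130,150,3,t),crop('side',215,130,130,150,3,s)])); st()
E
```

```text
t 38.9 tcp [451.4 319.5  45.7] w 87.5 ff 0.0 F [-0.  -0.7  0.1]
t 39.7 tcp [451. 319.  45.] w 40.9 ff 15.0 F [-0.3 -0.5  0.6]
t 40.9 tcp [450.5 318.5 199. ] w 40.0 ff 15.0 F [-0.1 -1.5 -2.1]
t 44.4 tcp [645.7  85.   46.7] w 40.2 ff 15.0 F [ 0.8  0.1 -1.2]
t 46.4 tcp [644.7  84.9 228.6] w 75.0 ff 0.0 F [ 0.4 -1.1  0.6]
t 49.0 tcp [ 400.7 -549.5  250. ] w 74.7 ff 0.0 F [-0.2 -0.2  0.6]
```

View pics/f.png

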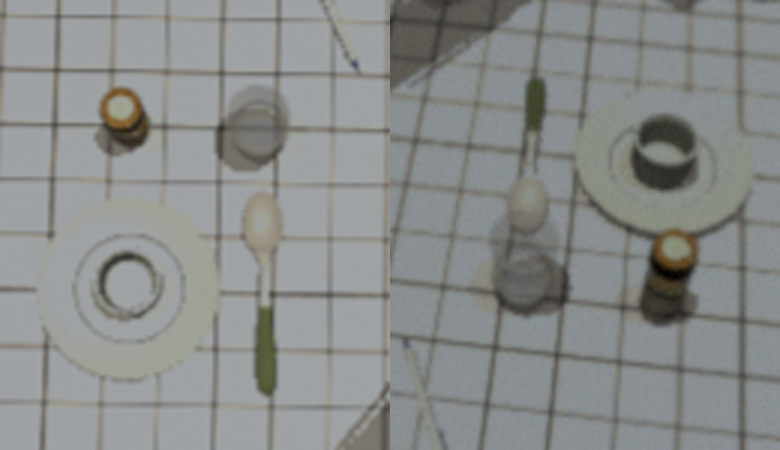

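```bash
python3 - <<'E'
from h import *
f=lambda x,y,z:onz('top',(160+x/3,110+y/3),z).round(0)
g=lambda x,y,z:onz('side',(215+(x-390)/3,130+y/3),z).round(0)
print('glass',f(255,133,3),f(260,116,88),g(524,285,3)); print('jar',f(122,109,105),g(675,250,105)); print('ram',f(128,283,55),g(664,138,55)); print('spoon',f(264,192,6),f(266,396,6)); print('plate',f(127.5,288,18),g(663,158,5))
E
```

```text
glass [645. -36.   3.] [645. -42.  88.] [641. -40.   3.]
jar [646.  87. 105.] [650.  86. 105.]
ram [488.  81.  55.] [492.  78.  55.]
spoon [585. -46.   6.] [384. -51.   6.]
plate [486.  86.  18.] [478.  83.   5.]
```

```bash
python3 -c "
from plant import bot
print(bot.close_job())"
```

```text
the job is handed in; nothing more can be done
None
```

I handed in the job at about 49 s of the 128 s limit; in the last pictures the ramekin, spoon, glass and jar all measured within tolerance (the ramekin the furthest off, roughly 5–10 mm from the plate's middle), nothing looked tipped, and the teaspoons were not touched.

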